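# Home the indexing table and load the handpiece

## Task

Set up the indexing table for the handpiece. Pull the sprung index pin up by its T-handle and give it the quarter turn that parks it, turn the table by its post until the zero line points at the fixed pointer, then turn the T-handle back so that the pin drops fully between the teeth there and locks the table. Then lay the handpiece down in the two V-rests, without dropping it in, nose end on the zero-line side and the coloured band midway between the rests; let go of it and leave the other things on the bench where they are.

Things in the scene. Friction and masses are not known exactly. Their poses are not given: they have to be found in the camera images.
- table_centre (a point): Centre of the top face of the turntable, a light metal disc (top face 124 mm across, 44 mm above the bench) ringed by 30 pointed upright teeth, 12 deg apart. The frame turns with the table: z up, zero line on the -x side, the line of the V-rests along x. The table turns freely about this vertical axis while the pin is parked.
- zero_mark (a point): Outer end of the zero line, a thick black line with a diamond on the turntable's top face, 61 mm from the centre on the table's -x side.
- pointer_tip (a point): Tip of the fixed arrow-shaped pointer on the front of the base, 80 mm from the table's axis, 42 mm above the bench. The whole device is screwed down; each start has it elsewhere, turned up to 0.4 rad from facing the robot.
- turntable (a joint): Angle of the turntable, rad, anticlockwise from above positive; 0 when the zero line points exactly at the pointer. Starts at 0.4 to 1.9, locked by the pin. Slight friction (0.03 N m); stays where it is left.
- post_grip (a point): Point to grip on the turning post, an upright black round post on the turntable, 16 mm across, from 48 to 101 mm above the bench; this point is on its axis at 88 mm, 52 mm from the table's axis and 128 deg clockwise from the zero line. It turns with the table and may turn in the grip.
- handle_grip (a point): Centre of the black T-handle bar on top of the index pin: 60 mm long along this frame's y, 13 mm wide along x, 14 mm high (95 to 109 mm above the bench when the pin is down); z up. Beneath the bar is a stem up to 14 mm wide, and 16 mm below the bar a slotted steel collar 24 mm wide.
- index_pin (a joint): Height of the index pin, m: 0 fully down between two teeth (locked), 0.014 at its upper stop. A spring pulls it down with 6 N when down to 9 N at the top. The handle can be turned only when lifted over 0.012; parked it rests at 0.0115.
- pin_handle (a joint): Turn of the T-handle about its vertical axis, rad: 0 in the slot (pin may go down), 1.57 at its stop, parked, the quarter turn being anticlockwise seen from above. Turned back to 0, the spring takes the pin down 11.5 mm (ease the handle down or let it go).
- handpiece_mid (a point): Middle of the coloured band of the loose rotary handpiece (160 mm long, barrel 20.6 mm across, about 130 g), on its axis; 10.5 mm above the bench as it lies. The balance point is within 5 mm. Frame: nose towards -y, z up, x across.
- handpiece_nose (a point): Tip of the thin burr at the handpiece's nose, 90 mm from the middle of the band.
- rest_centre (a point): Point midway between the two black V-rests on the table's axis, 66.6 mm above the bench, where the handpiece's axis lies when it rests in both; frame as table_centre. The rests stand 40 mm either side of it along x, each 10 mm thick, with 90 deg grooves along x, their arms reaching 67 mm above the bench and 19 mm to either side (screw feet 24 mm).
- clip_0: White clip block 50x30x24 mm, bystander.
- clip_1: White clip block 44x30x24 mm, bystander.
- bur_case: Metal case 82x114x32 mm, bystander.
- tweezers: Steel tweezers 122 mm long, bystander.
- screwdriver_1: Screwdriver with an orange handle, 137 mm long, bystander.
There are look-alikes about, which are no part of the job. Of the things that look like the part that bears handpiece_mid, the larger one is meant.

How it is judged:
On the way, in this order (a step that is already met when the one before it is completed fails the run):
1. the index pin is pulled up and parked by a quarter turn of its T-handle (value of joint index_pin above 0.01 m and value of joint pin_handle above 1.2 rad), for 0.2 s.
2. with the pin still parked, the table is turned until the zero line points at the pointer (value of joint index_pin above 0.01 m and value of joint turntable between -0.09 and 0.09 rad), for 0.2 s.
3. the T-handle is turned back and the pin has dropped fully between the teeth at the zero position (value of joint index_pin below 0.002 m and value of joint pin_handle below 0.35 rad and value of joint turntable between -0.03 and 0.03 rad), for 0.2 s.
4. the handpiece, still held in the fingers, is lowered into the V-rests (within about 7 mm of its rest) (contact force between the fingers and handpiece above 0.5 N and z of handpiece_mid in the frame of table_centre below 0.03 m and x of handpiece_mid in the frame of table_centre between -0.014 and 0.014 m and y of handpiece_mid in the frame of table_centre between -0.01 and 0.01 m), for 0.05 s.
At the end, for the whole second after the job is handed in: The zero line points at the pointer within 0.03 rad, the pin is fully down (under 2 mm) with the T-handle turned back; the handpiece is at rest in both V-rests, axis along them within 0.08 rad and at their height within 3.5 mm, nose on the zero-line side, band within 9 mm of midway (all of step 3 and x of handpiece_mid in the frame of table_centre between -0.009 and 0.009 m and y of handpiece_mid in the frame of table_centre between -0.004 and 0.004 m and z of handpiece_mid in the frame of table_centre between 0.019 and 0.026 m and angle between the y axis of handpiece_mid and the x axis of table_centre, either way round below 0.08 rad and x of handpiece_nose in the frame of table_centre below -0.07 m and linear speed of handpiece below 0.02 m/s); the robot touches nothing.
It fails at once if a bystander is shoved by more than 25 mm (distance of any of clip_0, clip_1, bur_case, tweezers, screwdriver_1 from where it was at the start of the episode above 0.025 m).
It also fails if it takes over 72 s, if anything falls off the work surface, if the arm or the gripper's body presses on something with over 40 N, if the wrist force passes 120 N, or if a joint passes its speed limit or range.

## Robot

A 6-joint arm with a two-finger parallel gripper is mounted at the origin on a cart in front of the work surface, level with it; the furniture and walls round the work are solid. World frame = base frame: x ahead of the robot, y to its left, z up, the work surface at z = 0. Lengths are in m, angles in rad, forces in N, time in s.
With the tool pointing down it reaches from about 0.3 to 0.775 m from the base axis. Payload 14.6 kg.
Tool frame: the origin (TCP) lies on the centre line of the jaws, within the pads' length; the fingertips stand ctrl.tcp_to_tips ahead of it and the grasp point (between the pads) lies 2 mm behind it (ctrl.tcp_to_tips is the distance from the TCP to the fingertips, in m); z points along the fingers, y is the line along which they close (so a half turn about z gives the same grasp; the last joint's range is limited). The gripper opens to 94 mm and grips with 3 to 60 N. Pads are 16 mm wide; open, the fingers measure 119 mm over their backs; the gripper's body (75 mm by 177 mm) begins 78 mm behind the grasp point.
Start: joints at [1.227, 0.3, 1.521, -0, 1.321, -0.067], TCP at [0.15, 0.529, 0.222] pointing down, gripper open.
Joint ranges: [-3.03, 3.03], [-0.79, 2.21], [0.23, 2.52], [-1.04, 4.18], [0, 3.07], [-2.55, 2.55]. Speed limits (rad/s): [2.22, 2.22, 2.57, 3.14, 3.14, 3.14].

## Interface

Orientations are given as [roll, pitch, yaw] about the fixed x, y, z axes, in that order (R = Rz(yaw) Ry(pitch) Rx(roll)).
In Python, from station import telemetry, viewer, hand_in, ctrl gives the robot as it stands.
- The arm moves only by the tool step_arm, never from a script. Its argument "plan" is a list of rows, each an object of numbers: "dx", "dy", "dz": the shift along the tool's x, y, z scaled (see below); "rx", "ry", "rz": the turn, a rotation vector about the tool's x, y, z scaled (see below); "claw": the closure, from 0 (fully open) to 1 (shut). In form: [{"dx": .., "dy": .., "dz": .., "rx": .., "ry": .., "rz": .., "claw": ..}, ...]. A call has 1 to 10 rows; each row shifts and turns the commanded pose from where the row before left it, along the tool's axes as they then stand; what a row does not reach is not made up. The controller multiplies each number of a shift by 0.1 m and each number of a turn by 90 degrees. A row lasts 1/10 s, in which the tool goes at most 50 mm and 8.59 degrees, less where a joint would pass 70% of its speed; a pose out of reach is approached as far as the arm can. A call with a number of a shift or a turn outside -1 to 1 is refused whole. A call with a gripper value outside its range is refused whole. The fingers move at their own pace and stop on an object; "grip_force" is the grip in N (left out, the last holds). Time passes only in rows, so rows that do not move let the fingers close. It gives the time, the measured TCP pose, the force, the opening and the grip force at its end, in the units of the state.
- telemetry.get_obs(): the state, without advancing time (a new reading comes with each control period).
- viewer.camera(name): name is "scene" or "top" or "wrist"; returns a dict with "img" (400x640x3 uint8, red, green, blue), "z_map" (400x640 float32, m along the optical axis (not along the pixel's ray), 0 where there is no reading), "fx", "fy", "cx", "cy" (pixels), "R" (3x3) and "t" (3): a world point X has camera coordinates R X + t; the wrist camera has in their place "tool_from_camera" (4x4, takes a point from camera to tool coordinates, whose origin is the TCP and whose axes are the flange's). Camera axes: x right, y down, z forward; pixel columns grow to the right and rows downward; lengths in m; the calibration is good to about 2 mm. A picture is of the moment at which its call begins: read the wrist's pose just before it.
- hand_in(): hands the job in; it is judged then, once.
Trained networks look in a picture, given as the dict that the camera call returned (one of the last four; its "shot" number tells which), for a name from the list of things; names that differ only in an ending like _2 or _b are one class to them, and where a whole thing is asked for, a point or a joint stands for the part that bears it (a point fixed in the world has none). Each returns a list of dicts, best first, with "score" (0 to 1); they miss things now and then, are a little off and sometimes report something else, mostly with a low value. They report only what shows in the picture. A call takes as long as a camera call. They do not tell look-alikes from the thing itself.
- viewer.recognise(target, picture): "rect" ([left, top, right, bottom] in pixels, round what is visible of it).
The state is a dict: "time_s": time; "qpos": joint angles; "joint_vel": joint speeds; "tau": joint torques, N m; "ee_pos": TCP position; "eef_rot": TCP orientation; "force": force on the tool from outside, world axes, zero at the start; "moment": the same for the moment, N m; "grip_width": finger opening in m; "grip_force": force on a finger pad.
Only numpy, scipy, OpenCV 4.12 (cv2) and the standard library are available. Lean on these libraries where they do the work, as an engineer would, in place of code of your own. Each camera call takes 0.05 s, during which the arm holds its last target. There are 200 camera calls.

## Working session

There is one attempt and no reset: what is moved stays moved. The work goes in short steps, Python scripts to look and compute and a tool call to move; the robot and the scene stay as the last step left them, time stands still between calls to the robot, and variables do not carry over. Pictures are saved under pics/ and viewed, at most 10 in all, crops included, and the job is handed in when it is done.

Besides the shell and the picture viewer there is one more tool, called as name(argument=value, ...), one argument or row to a line, values as JSON. step_arm: Moves the arm, as the interface text tells. Shifts and turns lie within -1 to 1; 1 stands for 0.1 m of shift or 90 degrees of turn. Its arguments: {"type":"object","properties":{"plan":{"type":"array"},"grip_force":{"type":"number"}},"required":["plan"]}

```bash
ls; mkdir -p pics; cat > h.py <<'E'
import numpy as np, cv2, pickle
from station import telemetry, viewer, hand_in, ctrl
def cam(n):
    o=telemetry.get_obs(); p=viewer.camera(n); return o,p
def w(p,u,v,z=None):
    ray=np.array([(u-p["cx"])/p["fx"],(v-p["cy"])/p["fy"],1.0])
    R,t=np.array(p["R"]),np.array(p["t"])
    if z is None: return R.T@(ray*p["z_map"][int(v),int(u)]-t)
    c=-R.T@t; d=R.T@ray; return c+d*(z-c[2])/d[2]
E
python3 - <<'E'
from h import *
print(ctrl.tcp_to_tips, telemetry.get_obs())
for n in("top","scene"):
    o,p=cam(n); cv2.imwrite(f"pics/{n}.png",p["img"][:,:,::-1]); pickle.dump(p,open(n+".pkl","wb"))
    print(n,p["fx"],p["R"],p["t"])
    for k in ["turntable","post_grip","handle_grip","handpiece_mid","zero_mark","pointer_tip","clip_0","bur_case"]:
        print(k,[(np.round(d["rect"]).tolist(),round(d["score"],2)) for d in viewer.recognise(k,p)][:3])
E
```

```text
pics
0.017 {'time_s': 0.0, 'qpos': array([ 1.22738523e+00,  3.00475508e-01,  1.52156088e+00, -3.16315663e-05,
        1.32067505e+00, -6.65747185e-02]), 'joint_vel': array([ 1.13478408e-03,  2.47447772e-03, -8.09699296e-05,  8.60592964e-04,
       -4.84473581e-04, -1.03989433e-03]), 'tau': array([-1.30441786e-04, -5.31802976e+01, -3.52743852e+01,  7.08482321e-02,
        2.43696116e-02, -1.10207927e-04]), 'ee_pos': array([0.1502421 , 0.52884294, 0.22189244]), 'eef_rot': array([-3.14047431e+00, -4.38568356e-05,  2.86476409e+00]), 'force': array([-0.48231753, -0.35712475, -0.58195428]), 'moment': array([ 0.02757959, -0.00554305,  0.01470975]), 'grip_force': 0.0, 'grip_width': 0.0938766268721777}
top 479.5706819975491 [[ 0.01394265 -0.99987407  0.00757903]
 [-0.99437991 -0.0146608  -0.1048506 ]
 [ 0.10494851 -0.00607454 -0.9944591 ]] [0.02139877 0.57444432 1.330395  ]
turntable [([286.0, 183.0, 341.0, 239.0], 0.33)]
post_grip [([286.0, 186.0, 342.0, 239.0], 0.63)]
handle_grip []
handpiece_mid [([408.0, 218.0, 453.0, 239.0], 0.67)]
zero_mark [([289.0, 186.0, 342.0, 238.0], 0.97)]
pointer_tip [([279.0, 183.0, 356.0, 249.0], 0.72)]
clip_0 [([330.0, 265.0, 344.0, 280.0], 0.71), ([404.0, 140.0, 421.0, 161.0], 0.58)]
bur_case [([187.0, 229.0, 230.0, 257.0], 0.67)]
scene 366.16063151878507 [[ 0.70740106 -0.70680949  0.0020237 ]
 [-0.41955529 -0.42220716 -0.80356361]
 [ 0.5688208   0.56759269 -0.59521545]] [-0.38204133  0.30096937  0.71602277]
turntable [([285.0, 178.0, 335.0, 224.0], 0.75), ([223.0, 217.0, 247.0, 233.0], 0.63)]
post_grip [([283.0, 176.0, 333.0, 227.0], 0.77)]
handle_grip []
handpiece_mid [([384.0, 258.0, 424.0, 307.0], 0.87), ([316.0, 274.0, 360.0, 289.0], 0.53)]
zero_mark [([284.0, 176.0, 333.0, 225.0], 0.83)]
pointer_tip [([275.0, 176.0, 348.0, 239.0], 0.89)]
clip_0 [([426.0, 220.0, 440.0, 237.0], 0.78), ([271.0, 247.0, 295.0, 265.0], 0.49)]
bur_case [([208.0, 169.0, 252.0, 197.0], 0.7)]
```

```bash
python3 - <<'E'
from h import *
p=pickle.load(open("top.pkl","rb"))
a=cv2.resize(p["img"][125:290,180:480,::-1],(800,440),interpolation=cv2.INTER_CUBIC); cv2.imwrite("pics/topc.png",a)
p=pickle.load(open("scene.pkl","rb"))
a=cv2.resize(p["img"][150:320,200:450,::-1],(800,544),interpolation=cv2.INTER_CUBIC); cv2.imwrite("pics/scenec.png",a)
E
```

```text
(no output)
```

View pics/topc.png

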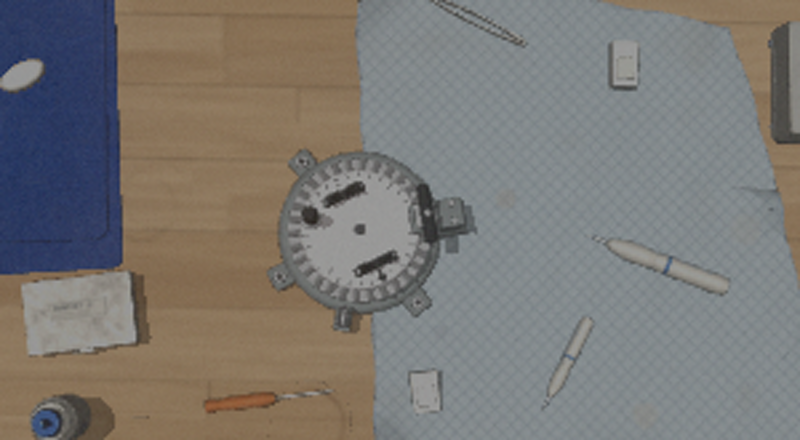

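View pics/scenec.png

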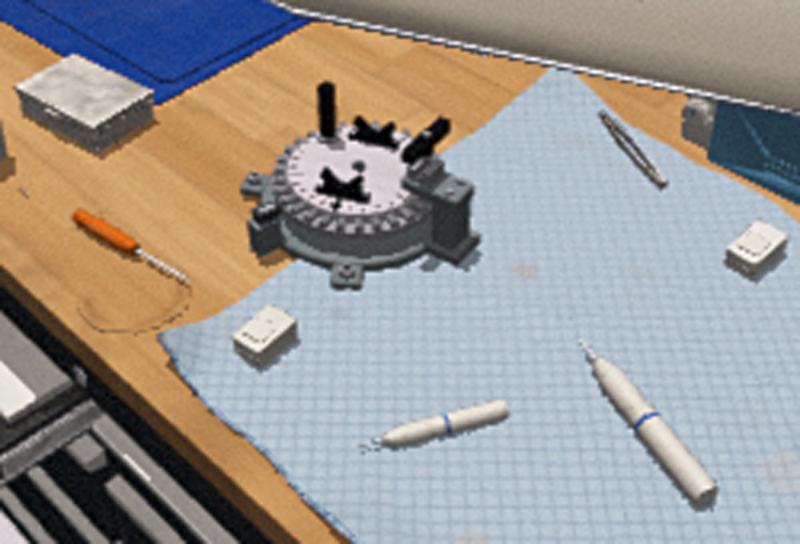

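The top crop shows the device centred near full-image (315,211). The T-handle is at (340,204), on the −y side. The pointer is at (309,244), below and slightly left, and the post is at (296,205). The zero diamond is at about (323,228), roughly 36° anticlockwise of the pointer. The larger handpiece has its blue band at (430,224) with the nose up-left; the smaller one is the look-alike.

```bash
python3 - <<'E'
from h import *
p=pickle.load(open("top.pkl","rb"))
f=lambda u,v:(180+u*.375,125+v*.375)
for n,u,v,z in [("centre",360,229,.044),("post",310,215,.101),("handle",427,212,.109),("ptr",343,316,.042),("zero",382,273,.044),("band",667,265,.0205),("nose",594,238,.0105),("tail",728,287,.0105),("clip1",425,390,.024),("hole",360,229,None)]:
    print(n,np.round(w(p,*f(u,v),z),3))
E
```

```text
centre [0.541 0.037 0.044]
post [0.549 0.087 0.101]
handle [ 0.553 -0.03   0.109]
ptr [0.449 0.053 0.042]
zero [0.495 0.013 0.044]
band [ 0.509 -0.292  0.02 ]
nose [ 0.537 -0.216  0.01 ]
tail [ 0.487 -0.36   0.01 ]
clip1 [ 0.373 -0.034  0.024]
hole [0.54  0.037 0.048]
```

step_arm(
  plan=[
    {"dx":-0.364,"dy":-0.296,"dz":-0.06},
    {"dx":-0.364,"dy":-0.296,"dz":-0.06},
    {"dx":-0.364,"dy":-0.296,"dz":-0.06},
    {"dx":-0.364,"dy":-0.296,"dz":-0.06},
    {"dx":-0.364,"dy":-0.296,"dz":-0.06},
    {"dx":-0.364,"dy":-0.296,"dz":-0.06},
    {"dx":-0.364,"dy":-0.296,"dz":-0.06},
    {"dx":-0.364,"dy":-0.296,"dz":-0.06},
    {"dx":-0.364,"dy":-0.296,"dz":-0.06},
    {"dx":-0.364,"dy":-0.296,"dz":-0.06},
  ],
)

```text
$.plan[0]: bad value
```

step_arm(
  plan=[
    {"dx":-0.364,"dy":-0.296,"dz":-0.06},
    {"dx":-0.364,"dy":-0.296,"dz":-0.06},
    {"dx":-0.364,"dy":-0.296,"dz":-0.06},
    {"rz":0.093},
    {"rz":0.093},
    {"rz":0.093},
    {"rz":0.093},
    {"rz":0.093},
    {"rz":0.093},
    {"rz":0.093},
  ],
)

```text
$.plan[0]: bad value
```

step_arm(
  plan=[
    {"rz":0.093},
    {"rz":0.093},
    {"rz":0.093},
    {"rz":0.093},
    {"rz":0.093},
    {"rz":0.093},
    {"rz":0.093},
    {"rz":0.093},
    {"rz":0.093},
    {"rz":0.093},
    {"rz":0.093},
  ],
)

```text
$.plan[0]: bad value
```

step_arm(
  plan=[
    {"dx":-0.364,"dy":-0.296,"dz":-0.06,"rx":0,"ry":0,"rz":0,"claw":0},
    {"dx":-0.364,"dy":-0.296,"dz":-0.06,"rx":0,"ry":0,"rz":0,"claw":0},
    {"dx":-0.364,"dy":-0.296,"dz":-0.06,"rx":0,"ry":0,"rz":0,"claw":0},
    {"dx":-0.364,"dy":-0.296,"dz":-0.06,"rx":0,"ry":0,"rz":0,"claw":0},
    {"dx":-0.364,"dy":-0.296,"dz":-0.06,"rx":0,"ry":0,"rz":0,"claw":0},
    {"dx":-0.364,"dy":-0.296,"dz":-0.06,"rx":0,"ry":0,"rz":0,"claw":0},
    {"dx":-0.364,"dy":-0.296,"dz":-0.06,"rx":0,"ry":0,"rz":0,"claw":0},
    {"dx":-0.364,"dy":-0.296,"dz":-0.06,"rx":0,"ry":0,"rz":0,"claw":0},
    {"dx":-0.364,"dy":-0.296,"dz":-0.06,"rx":0,"ry":0,"rz":0,"claw":0},
    {"dx":-0.364,"dy":-0.296,"dz":-0.06,"rx":0,"ry":0,"rz":0,"claw":0},
  ],
)

```text
time_s: 1.9
ee_pos: [0.4203, 0.143, 0.283]
eef_rot: [3.141, 0.001, 2.865]
force: [1.4, 1.6, 0.3]
grip_width: 0.0939
grip_force: 0.0
```

step_arm(
  plan=[
    {"dx":-0.36,"dy":-0.29,"dz":-0.06,"rx":0,"ry":0,"rz":0,"claw":0},
    {"dx":-0.36,"dy":-0.29,"dz":-0.06,"rx":0,"ry":0,"rz":0,"claw":0},
    {"dx":-0.36,"dy":-0.29,"dz":-0.06,"rx":0,"ry":0,"rz":0,"claw":0},
    {"dx":0,"dy":0,"dz":0,"rx":0,"ry":0,"rz":0.093,"claw":0},
    {"dx":0,"dy":0,"dz":0,"rx":0,"ry":0,"rz":0.093,"claw":0},
    {"dx":0,"dy":0,"dz":0,"rx":0,"ry":0,"rz":0.093,"claw":0},
    {"dx":0,"dy":0,"dz":0,"rx":0,"ry":0,"rz":0.093,"claw":0},
    {"dx":0,"dy":0,"dz":0,"rx":0,"ry":0,"rz":0.093,"claw":0},
    {"dx":0,"dy":0,"dz":0,"rx":0,"ry":0,"rz":0.093,"claw":0},
    {"dx":0,"dy":0,"dz":0,"rx":0,"ry":0,"rz":0.093,"claw":0},
  ],
)

```text
time_s: 2.9
ee_pos: [0.4997, 0.0316, 0.3005]
eef_rot: [3.142, 0.0, 1.836]
force: [1.2, -0.1, 1.2]
grip_width: 0.0939
grip_force: 0.0
```

step_arm(
  plan=[
    {"dx":0,"dy":0,"dz":0,"rx":0,"ry":0,"rz":0.093,"claw":0},
    {"dx":0,"dy":0,"dz":0,"rx":0,"ry":0,"rz":0.093,"claw":0},
    {"dx":0,"dy":0,"dz":0,"rx":0,"ry":0,"rz":0.093,"claw":0},
    {"dx":0,"dy":0,"dz":0,"rx":0,"ry":0,"rz":0.093,"claw":0},
    {"dx":0,"dy":0,"dz":0,"rx":0,"ry":0,"rz":0.093,"claw":0},
    {"dx":0,"dy":0,"dz":0,"rx":0,"ry":0,"rz":0.093,"claw":0},
    {"dx":0,"dy":0,"dz":0,"rx":0,"ry":0,"rz":0.093,"claw":0},
    {"dx":0,"dy":0,"dz":0,"rx":0,"ry":0,"rz":0.093,"claw":0},
    {"dx":0,"dy":0,"dz":0,"rx":0,"ry":0,"rz":0.093,"claw":0},
    {"dx":0,"dy":0,"dz":0,"rx":0,"ry":0,"rz":0.093,"claw":0},
  ],
)

```text
time_s: 3.9
ee_pos: [0.4996, 0.0317, 0.3005]
eef_rot: [3.142, -0.0, 0.375]
force: [0.4, 0.5, 0.2]
grip_width: 0.0941
grip_force: 0.0
```

```bash
cat >> h.py <<'E'
from scipy.spatial.transform import Rotation as Ro
def wcam(tag):
    o,p=cam("wrist")
    T=np.eye(4); T[:3,:3]=Ro.from_euler("xyz",o["eef_rot"]).as_matrix(); T[:3,3]=o["ee_pos"]
    M=T@np.array(p["tool_from_camera"]); p["R"]=M[:3,:3].T; p["t"]=-M[:3,:3].T@M[:3,3]
    pickle.dump(p,open(tag+".pkl","wb")); cv2.imwrite(f"pics/{tag}.png",p["img"][:,:,::-1])
    print(o["time_s"],o["ee_pos"],o["eef_rot"]); return o,p
E
python3 - <<'E'
from h import *
o,p=wcam("w1"); print(p["fx"],p["tool_from_camera"])
E
```

```text
3.9 [0.49964704 0.03166851 0.30047937] [ 3.14158283e+00 -3.49530580e-05  3.75394251e-01]
331.13175114879925 [[-8.59967965e-05 -9.67204491e-01 -2.53998946e-01  7.33323337e-02]
 [ 9.99999898e-01 -1.95874921e-04  4.07302146e-04  1.10737914e-04]
 [-4.43696489e-04 -2.53998885e-01  9.67204409e-01 -1.62585197e-01]
 [ 0.00000000e+00  0.00000000e+00  0.00000000e+00  1.00000000e+00]]
```

View pics/w1.png

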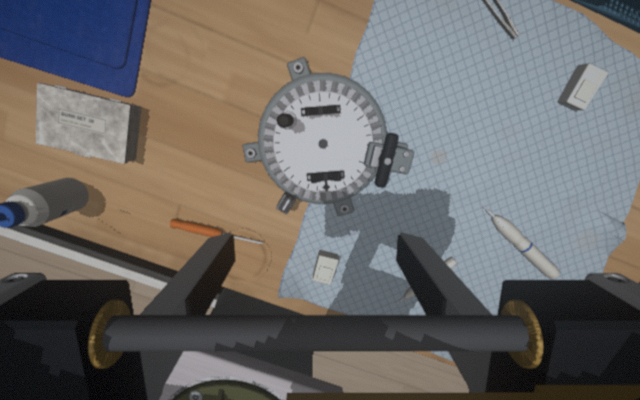

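The wrist view shows the hub at (323,144), the handle at (386,160), the post top at (285,121), the zero diamond at (326,187) and the pointer at (288,203). I'll fit these from the depth map.

```bash
cat >> h.py <<'E'
def cloud(p):
    v,u=np.mgrid[0:400,0:640]; z=p["z_map"]
    X=np.stack([(u-p["cx"])/p["fx"]*z,(v-p["cy"])/p["fy"]*z,z],-1)
    return (X-p["t"])@p["R"], z>0
def box(q):
    c,s,a=cv2.minAreaRect((q*1e4).astype(np.float32)); return np.array(c)/1e4,np.array(s)/1e4,a
E
python3 - <<'E'
from h import *
p=pickle.load(open("w1.pkl","rb")); X,m=cloud(p); g=p["img"].max(-1)
d=np.hypot(X[...,0]-.541,X[...,1]-.037)
for n,c in (("handle",(.553,-.03)),("post",(.549,.087))):
    s=m&(X[...,2]>.09)&(X[...,2]<.118)&(np.hypot(X[...,0]-c[0],X[...,1]-c[1])<.04)
    q=X[s]; print(n,len(q),np.median(q[:,2]),q[:,:2].mean(0),box(q[:,:2]))
# dark bar by image projected at z .109
for n,(u,v) in {"handle":(386,160),"post":(285,121)}.items():
    mk=(g<60).astype(np.uint8); 
    k,l,st,ce=cv2.connectedComponentsWithStats(mk); i=l[v,u]; print(n,st[i],ce[i],w(p,*ce[i],.109 if n=="handle" else .101))
print("hub",w(p,323,144,.046),"zero",w(p,326,187,.044),"ptr",w(p,288,205,.042))
s=m&(X[...,2]>.036)&(X[...,2]<.052)&(d<.09); q=X[s][:,:2].astype(np.float32)
print(cv2.minEnclosingCircle(q), len(q))
s=m&(X[...,2]>.058)&(X[...,2]<.075)&(d<.055)
k,l,st,ce=cv2.connectedComponentsWithStats(s.astype(np.uint8))
for i in range(1,k):
    if st[i,4]>15: print("rest",st[i],X[l==i].mean(0))
E
```

```text
handle 722 0.10873462051206179 [ 0.5533684  -0.02904738] (array([ 0.55272671, -0.03041367]), array([0.05977255, 0.01357378]), 9.753474235534668)
post 176 0.10087629774799023 [0.55135722 0.08772855] (array([0.55130815, 0.08815676]), array([0.0147772, 0.0150534]), 64.37765502929688)
handle [     0      0    640    400 203913] [321.71009205 166.41033676] [0.52188757 0.03269855 0.109     ]
post [     0      0    640    400 203913] [321.71009205 166.41033676] [0.52084777 0.03211668 0.101     ]
hub [0.54029549 0.03701908 0.046     ] zero [0.49065221 0.01289364 0.044     ] ptr [0.44950928 0.05017521 0.042     ]
((0.5335005521774292, 0.03896098956465721), 0.08232555538415909) 8702
rest [324 105  13  10 100] [0.58171474 0.04430906 0.06346861]
rest [305 107  12   9 101] [0.57114447 0.06577025 0.06360497]
rest [364 143   6  22  54] [ 0.55019146 -0.01544041  0.06404097]
rest [329 173  13   9  91] [0.51023153 0.00890765 0.06339793]
rest [311 174  12  10  92] [0.49951616 0.0306881  0.06335375]
```

step_arm(
  plan=[
    {"dx":0,"dy":0,"dz":0,"rx":0,"ry":0,"rz":0.064,"claw":0.4},
    {"dx":0,"dy":0,"dz":0,"rx":0,"ry":0,"rz":0.064,"claw":0.4},
    {"dx":0.14,"dy":0.234,"dz":0.35,"rx":0,"ry":0,"rz":0,"claw":0.4},
    {"dx":0.14,"dy":0.234,"dz":0.35,"rx":0,"ry":0,"rz":0,"claw":0.4},
    {"dx":0.136,"dy":0.234,"dz":0.35,"rx":0,"ry":0,"rz":0,"claw":0.4},
    {"dx":0,"dy":0,"dz":0.3,"rx":0,"ry":0,"rz":0,"claw":0.4},
    {"dx":0,"dy":0,"dz":0.25,"rx":0,"ry":0,"rz":0,"claw":0.4},
    {"dx":0,"dy":0,"dz":0,"rx":0,"ry":0,"rz":0,"claw":0.4},
  ],
)

```text
time_s: 4.75
ee_pos: [0.5517, -0.0299, 0.1373]
eef_rot: [-3.14, 0.005, 0.183]
force: [0.1, 0.2, -0.2]
grip_width: 0.0562
grip_force: 0.0
```

```bash
python3 - <<'E'
from h import *
o,p=wcam("w2"); X,m=cloud(p)
s=m&(X[...,2]>.1)&(X[...,2]<.116)&(np.hypot(X[...,0]-.553,X[...,1]+.03)<.033)
s[:, :]&=p["img"].max(-1)<70
q=X[s][:,:2]; print(len(q),q.mean(0),box(q),np.median(X[s][:,2]))
E
```

```text
4.75 [ 0.55171    -0.02993639  0.1373142 ] [-3.13986275  0.0054846   0.1826595 ]
1667 [ 0.55609354 -0.02949565] (array([ 0.55337212, -0.03014041]), array([0.05896857, 0.01216299]), 10.033474922180176) 0.10881636988148753
```

View pics/w2.png

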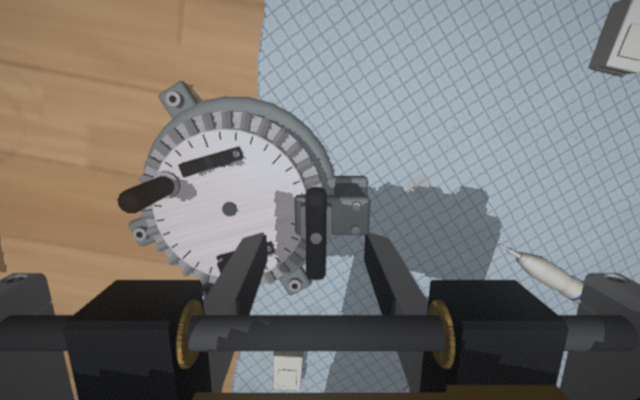

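The T-handle bar is between the fingers (bar centred at column 316), and the depth fit puts it at (0.553, −0.030) at 10°. I'll descend and grip.

step_arm(
  plan=[
    {"dx":0.015,"dy":0.004,"dz":0.18,"rx":0,"ry":0,"rz":0.005,"claw":0.4},
    {"dx":0,"dy":0,"dz":0.17,"rx":0,"ry":0,"rz":0,"claw":0.4},
    {"dx":0,"dy":0,"dz":0,"rx":0,"ry":0,"rz":0,"claw":0.4},
    {"dx":0,"dy":0,"dz":0,"rx":0,"ry":0,"rz":0,"claw":0.4},
  ],
)

```text
time_s: 5.2
ee_pos: [0.5554, -0.03, 0.1072]
eef_rot: [3.141, -0.002, 0.173]
force: [0.4, 0.1, 0.3]
grip_width: 0.0562
grip_force: 0.0
```

step_arm(
  plan=[
    {"dx":-0.02,"dy":0,"dz":0.05,"rx":0,"ry":0,"rz":0,"claw":0.4},
    {"dx":0,"dy":0,"dz":0,"rx":0,"ry":0,"rz":0,"claw":0.8},
    {"dx":0,"dy":0,"dz":0,"rx":0,"ry":0,"rz":0,"claw":1},
    {"dx":0,"dy":0,"dz":0,"rx":0,"ry":0,"rz":0,"claw":1},
    {"dx":0,"dy":0,"dz":0,"rx":0,"ry":0,"rz":0,"claw":1},
    {"dx":0,"dy":0,"dz":0,"rx":0,"ry":0,"rz":0,"claw":1},
  ],
  grip_force=40,
)

```text
time_s: 5.8
ee_pos: [0.5528, -0.0304, 0.1005]
eef_rot: [3.142, -0.0, 0.172]
force: [-0.5, 0.4, 0.3]
grip_width: 0.0198
grip_force: 0.0
```

step_arm(
  plan=[
    {"dx":0,"dy":0,"dz":0,"rx":0,"ry":0,"rz":0,"claw":1},
    {"dx":0,"dy":0,"dz":0,"rx":0,"ry":0,"rz":0,"claw":1},
    {"dx":0,"dy":0,"dz":0,"rx":0,"ry":0,"rz":0,"claw":1},
  ],
)

```text
time_s: 6.1
ee_pos: [0.5527, -0.0302, 0.1005]
eef_rot: [-3.141, -0.0, 0.173]
force: [0.1, 2.5, 1.1]
grip_width: 0.0128
grip_force: 40.0
```

step_arm(
  plan=[
    {"dx":0,"dy":0,"dz":-0.05,"rx":0,"ry":0,"rz":0,"claw":1},
    {"dx":0,"dy":0,"dz":-0.05,"rx":0,"ry":0,"rz":0,"claw":1},
    {"dx":0,"dy":0,"dz":-0.032,"rx":0,"ry":0,"rz":0,"claw":1},
    {"dx":0,"dy":0,"dz":0,"rx":0,"ry":0,"rz":0,"claw":1},
    {"dx":0,"dy":0,"dz":0,"rx":0,"ry":0,"rz":0,"claw":1},
  ],
)

```text
time_s: 6.6
ee_pos: [0.5526, -0.0303, 0.1134]
eef_rot: [-3.141, 0.001, 0.172]
force: [1.7, 4.3, -9.6]
grip_width: 0.0127
grip_force: 40.0
```

step_arm(
  plan=[
    {"dx":0,"dy":0,"dz":-0.003,"rx":0,"ry":0,"rz":-0.08,"claw":1},
    {"dx":0,"dy":0,"dz":0,"rx":0,"ry":0,"rz":-0.09,"claw":1},
    {"dx":0,"dy":0,"dz":0,"rx":0,"ry":0,"rz":-0.09,"claw":1},
    {"dx":0,"dy":0,"dz":0,"rx":0,"ry":0,"rz":-0.09,"claw":1},
  ],
)

```text
time_s: 7.0
ee_pos: [0.5527, -0.0305, 0.1136]
eef_rot: [-3.141, 0.0, 0.728]
force: [2.6, 2.5, -9.8]
grip_width: 0.0125
grip_force: 40.0
```

step_arm(
  plan=[
    {"dx":0,"dy":0,"dz":0,"rx":0,"ry":0,"rz":-0.09,"claw":1},
    {"dx":0,"dy":0,"dz":0,"rx":0,"ry":0,"rz":-0.09,"claw":1},
    {"dx":0,"dy":0,"dz":0,"rx":0,"ry":0,"rz":-0.09,"claw":1},
    {"dx":0,"dy":0,"dz":0,"rx":0,"ry":0,"rz":-0.09,"claw":1},
    {"dx":0,"dy":0,"dz":0,"rx":0,"ry":0,"rz":-0.09,"claw":1},
    {"dx":0,"dy":0,"dz":0,"rx":0,"ry":0,"rz":-0.09,"claw":1},
    {"dx":0,"dy":0,"dz":0,"rx":0,"ry":0,"rz":-0.09,"claw":1},
    {"dx":0,"dy":0,"dz":0,"rx":0,"ry":0,"rz":0,"claw":1},
    {"dx":0,"dy":0,"dz":0,"rx":0,"ry":0,"rz":0,"claw":1},
  ],
)

```text
time_s: 7.9
ee_pos: [0.553, -0.0305, 0.1139]
eef_rot: [3.141, 0.0, 1.708]
force: [4.7, 2.4, -11.3]
grip_width: 0.0128
grip_force: 40.0
```

```bash
python3 - <<'E'
from h import *
o=telemetry.get_obs(); print(o["moment"],o["force"],o["ee_pos"],o["eef_rot"])
E
```

```text
[ 0.43525335 -0.91244309  0.00628839] [  4.72064217   2.41886631 -11.29109539] [ 0.55303367 -0.03053358  0.1138882 ] [3.14088462e+00 2.42171190e-04 1.70843508e+00]
```

step_arm(
  plan=[
    {"dx":0,"dy":0,"dz":0.022,"rx":0,"ry":0,"rz":0,"claw":1},
    {"dx":0,"dy":0,"dz":0,"rx":0,"ry":0,"rz":0,"claw":1},
    {"dx":0,"dy":0,"dz":0,"rx":0,"ry":0,"rz":0,"claw":0.6},
    {"dx":0,"dy":0,"dz":0,"rx":0,"ry":0,"rz":0,"claw":0.6},
    {"dx":0,"dy":0,"dz":0,"rx":0,"ry":0,"rz":0,"claw":0.6},
    {"dx":0,"dy":0,"dz":-0.25,"rx":0,"ry":0,"rz":0,"claw":0.5},
    {"dx":0,"dy":0,"dz":-0.35,"rx":0,"ry":0,"rz":0,"claw":0.5},
  ],
)

```text
time_s: 8.6
ee_pos: [0.5519, -0.0305, 0.1712]
eef_rot: [-3.138, -0.001, 1.711]
force: [0.7, 0.1, 0.1]
grip_width: 0.0462
grip_force: 0.0
```

```bash
python3 - <<'E'
from h import *
o,p=wcam("w3"); X,m=cloud(p)
for n,c in (("handle",(.553,-.03)),("post",(.5513,.088))):
    s=m&(X[...,2]>.092)&(X[...,2]<.13)&(np.hypot(X[...,0]-c[0],X[...,1]-c[1])<.033)&(p["img"].max(-1)<70)
    q=X[s]; print(n,len(q),np.percentile(q[:,2],[50,95]),box(q[:,:2]))
E
```

```text
8.6 [ 0.55188784 -0.03047155  0.17124478] [-3.13824745e+00 -6.66694401e-04  1.71148078e+00]
handle 1363 [0.1200238  0.12139719] (array([ 0.55319424, -0.02927922]), array([0.01257078, 0.05822029]), 7.828305244445801)
post 479 [0.10084262 0.10226945] (array([0.5512252, 0.0880307]), array([0.01467536, 0.01408124]), 67.04336547851562)
```

step_arm(
  plan=[
    {"dx":0.393,"dy":0.048,"dz":0,"rx":0,"ry":0,"rz":0,"claw":0.5},
    {"dx":0.393,"dy":0.048,"dz":0,"rx":0,"ry":0,"rz":0,"claw":0.5},
    {"dx":0.393,"dy":0.048,"dz":0,"rx":0,"ry":0,"rz":0,"claw":0.5},
    {"dx":0,"dy":0,"dz":0.2,"rx":0,"ry":0,"rz":0,"claw":0.5},
    {"dx":0,"dy":0,"dz":0.3,"rx":0,"ry":0,"rz":0,"claw":0.5},
    {"dx":0,"dy":0,"dz":0.3,"rx":0,"ry":0,"rz":0,"claw":0.5},
    {"dx":0,"dy":0,"dz":0,"rx":0,"ry":0,"rz":0,"claw":0.5},
    {"dx":0,"dy":0,"dz":0,"rx":0,"ry":0,"rz":0,"claw":0.5},
  ],
)

```text
time_s: 9.45
ee_pos: [0.5507, 0.0882, 0.0925]
eef_rot: [3.142, 0.0, 1.712]
force: [1.2, 0.0, 0.9]
grip_width: 0.0467
grip_force: 0.0
```

step_arm(
  plan=[
    {"dx":0,"dy":0.005,"dz":0.035,"rx":0,"ry":0,"rz":0,"claw":1},
    {"dx":0,"dy":0,"dz":0,"rx":0,"ry":0,"rz":0,"claw":1},
    {"dx":0,"dy":0,"dz":0,"rx":0,"ry":0,"rz":0,"claw":1},
    {"dx":0,"dy":0,"dz":0,"rx":0,"ry":0,"rz":0,"claw":1},
    {"dx":0,"dy":0,"dz":0,"rx":0,"ry":0,"rz":0,"claw":1},
    {"dx":0,"dy":0,"dz":0,"rx":0,"ry":0,"rz":0,"claw":1},
  ],
  grip_force=15,
)

```text
time_s: 10.05
ee_pos: [0.5512, 0.0885, 0.0887]
eef_rot: [3.141, -0.0, 1.712]
force: [-0.3, 1.3, 3.6]
grip_width: 0.0155
grip_force: 15.0
```

```bash
python3 - <<'E'
from h import *
o=telemetry.get_obs(); print(o["ee_pos"],o["eef_rot"],o["grip_width"],o["force"],o["grip_force"])
# arc rows: table centre c, rotate -36 deg about z in 6 rows with yaw too
c=np.array([.5407,.0374]); P=np.array([.5512,.0882])
yaw=o["eef_rot"][2]; a0=np.arctan2(*(P-c)[::-1]); r=np.hypot(*(P-c)); print(np.degrees(a0),r)
n=6; st=np.radians(-36.)/n
for i in range(n):
    f=lambda a:c+.052*np.array([np.cos(a),np.sin(a)])
    d=f(a0+st*(i+1))-f(a0+st*i); y=yaw+st*i
    print(np.round(10*np.array([d@[np.cos(y),np.sin(y)],d@[np.sin(y),-np.cos(y)]]),4), -st/(np.pi/2))
E
```

```text
[0.55118275 0.08849158 0.08870787] [ 3.14080344e+00 -3.15506595e-05  1.71190662e+00] 0.015468361193225774 [-0.33615923  1.27783094  3.55657993] 15.0008473698108
78.32181994943733 0.0518737891424947
[-0.0211  0.0502] 0.06666666666666667
[-0.0211  0.0502] 0.06666666666666667
[-0.0211  0.0502] 0.06666666666666667
[-0.0211  0.0502] 0.06666666666666667
[-0.0211  0.0502] 0.06666666666666667
[-0.0211  0.0502] 0.06666666666666667
```

step_arm(
  plan=[
    {"dx":-0.021,"dy":0.05,"dz":0,"rx":0,"ry":0,"rz":0.067,"claw":1},
    {"dx":-0.021,"dy":0.05,"dz":0,"rx":0,"ry":0,"rz":0.067,"claw":1},
    {"dx":-0.021,"dy":0.05,"dz":0,"rx":0,"ry":0,"rz":0.067,"claw":1},
    {"dx":-0.021,"dy":0.05,"dz":0,"rx":0,"ry":0,"rz":0.067,"claw":1},
    {"dx":-0.021,"dy":0.05,"dz":0,"rx":0,"ry":0,"rz":0.067,"claw":1},
    {"dx":-0.021,"dy":0.05,"dz":0,"rx":0,"ry":0,"rz":0.067,"claw":1},
    {"dx":0,"dy":0,"dz":0,"rx":0,"ry":0,"rz":0,"claw":1},
    {"dx":0,"dy":0,"dz":0,"rx":0,"ry":0,"rz":0,"claw":1},
    {"dx":0,"dy":0,"dz":0,"rx":0,"ry":0,"rz":0,"claw":1},
  ],
)

```text
time_s: 10.95
ee_pos: [0.579, 0.0727, 0.0887]
eef_rot: [3.141, -0.001, 1.084]
force: [2.6, 1.8, 4.8]
grip_width: 0.016
grip_force: 15.0
```

```bash
python3 - <<'E'
from h import *
o,p=wcam("w4"); print(o["force"],o["grip_width"])
d=o["ee_pos"][:2]-[.5407,.0374]; print(np.degrees(np.arctan2(d[1],d[0])),np.hypot(*d))
p["R"]; X,m=cloud(p)
o2,t=cam("top"); pickle.dump(t,open("top2.pkl","wb"))
i=np.hstack([p["img"][:,:,::-1]]); cv2.imwrite("pics/top2.png",cv2.resize(t["img"][175:255,270:370,::-1],(750,600),interpolation=cv2.INTER_CUBIC))
r=np.hypot(X[...,0]-.5407,X[...,1]-.0374)
s=m&(X[...,2]>.058)&(X[...,2]<.07)&(r<.053)
k,l,st,ce=cv2.connectedComponentsWithStats(s.astype(np.uint8))
for j in range(1,k):
    if st[j,4]>30: print(st[j],X[l==j].mean(0))
E
```

```text
10.95 [0.57897848 0.07266578 0.08873033] [ 3.14061743e+00 -6.57558836e-04  1.08376180e+00]
[2.59573962 1.75505036 4.76311483] 0.015952044075456757
42.65421923381715 0.052047259834271165
[331 362  10  12  33] [ 0.54806539 -0.01481332  0.06179889]
```

View pics/w4.png

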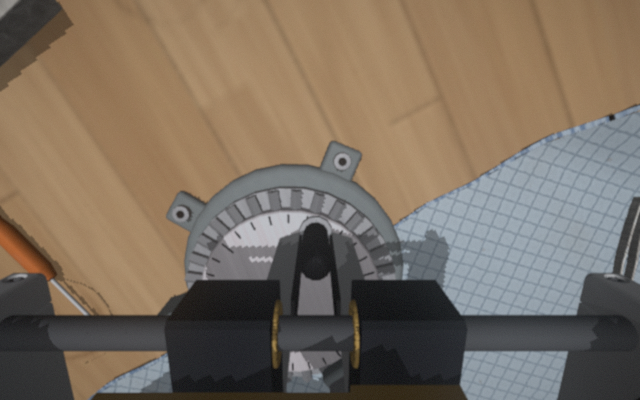

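step_arm(
  plan=[
    {"dx":0,"dy":0,"dz":0,"rx":0,"ry":0,"rz":0,"claw":0.5},
    {"dx":0,"dy":0,"dz":0,"rx":0,"ry":0,"rz":0,"claw":0.5},
    {"dx":0,"dy":0,"dz":0,"rx":0,"ry":0,"rz":0,"claw":0.5},
    {"dx":0,"dy":0,"dz":-0.2,"rx":0,"ry":0,"rz":0,"claw":0.5},
    {"dx":0,"dy":0,"dz":-0.3,"rx":0,"ry":0,"rz":0,"claw":0.5},
    {"dx":0,"dy":0,"dz":-0.3,"rx":0,"ry":0,"rz":-0.08,"claw":0.5},
    {"dx":0,"dy":0,"dz":0,"rx":0,"ry":0,"rz":-0.08,"claw":0.5},
    {"dx":0,"dy":0,"dz":0,"rx":0,"ry":0,"rz":-0.08,"claw":0.5},
    {"dx":0,"dy":0,"dz":0,"rx":0,"ry":0,"rz":-0.08,"claw":0.5},
    {"dx":0,"dy":0,"dz":0,"rx":0,"ry":0,"rz":-0.077,"claw":0.5},
  ],
)

```text
time_s: 12.05
ee_pos: [0.5785, 0.0725, 0.168]
eef_rot: [-3.141, -0.0, 1.71]
force: [0.1, 1.1, -0.5]
grip_width: 0.0469
grip_force: 0.0
```

step_arm(
  plan=[
    {"dx":-0.33,"dy":-0.13,"dz":0,"rx":0,"ry":0,"rz":0,"claw":0.5},
    {"dx":-0.33,"dy":-0.13,"dz":0,"rx":0,"ry":0,"rz":0,"claw":0.5},
    {"dx":-0.32,"dy":-0.135,"dz":0,"rx":0,"ry":0,"rz":0,"claw":0.5},
    {"dx":0,"dy":0,"dz":0,"rx":0,"ry":0,"rz":0,"claw":0.5},
    {"dx":0,"dy":0,"dz":0,"rx":0,"ry":0,"rz":0,"claw":0.5},
  ],
)

```text
time_s: 12.55
ee_pos: [0.5525, -0.0302, 0.1682]
eef_rot: [-3.141, -0.0, 1.703]
force: [0.0, 0.3, -0.8]
grip_width: 0.047
grip_force: 0.0
```

```bash
python3 - <<'E'
from h import *
o,p=wcam("w5"); X,m=cloud(p)
for n,c in (("handle",(.553,-.03)),("post",(.579,.0727))):
    s=m&(X[...,2]>.092)&(X[...,2]<.13)&(np.hypot(X[...,0]-c[0],X[...,1]-c[1])<.033)&(p["img"].max(-1)<70)
    q=X[s]; print(n,len(q),np.percentile(q[:,2],[50,95]),box(q[:,:2]))
d=box(q[:,:2])[0]-[.5407,.0374]; print(np.degrees(np.arctan2(d[1],d[0])))
E
```

```text
12.55 [ 0.55249602 -0.03022237  0.16820695] [-3.14146187e+00 -1.36289677e-04  1.70309985e+00]
handle 1409 [0.12001605 0.12142817] (array([ 0.55300469, -0.02943065]), array([0.01287654, 0.05844117]), 8.073246002197266)
post 455 [0.10085032 0.10233769] (array([0.57861924, 0.07237496]), array([0.01430786, 0.01392778]), 33.0598030090332)
42.68701437882247
```

View pics/w5.png

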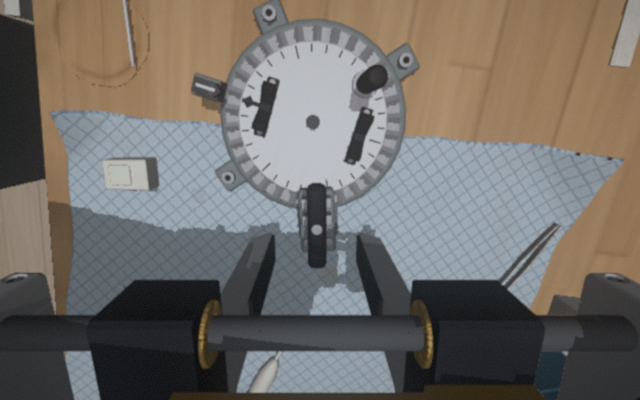

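The zero diamond (250,102) lies on the line from the hub (312,122) to the pointer (210,88). The pin is still parked. Next I'll grip the handle and turn it back.

step_arm(
  plan=[
    {"dx":0,"dy":0.005,"dz":0.3,"rx":0,"ry":0,"rz":-0.005,"claw":0.5},
    {"dx":0,"dy":0,"dz":0.257,"rx":0,"ry":0,"rz":0,"claw":0.5},
    {"dx":0,"dy":0,"dz":0,"rx":0,"ry":0,"rz":0,"claw":0.6},
    {"dx":0,"dy":0,"dz":0,"rx":0,"ry":0,"rz":0,"claw":1},
    {"dx":0,"dy":0,"dz":0,"rx":0,"ry":0,"rz":0,"claw":1},
    {"dx":0,"dy":0,"dz":0,"rx":0,"ry":0,"rz":0,"claw":1},
    {"dx":0,"dy":0,"dz":0,"rx":0,"ry":0,"rz":0,"claw":1},
    {"dx":0,"dy":0,"dz":0,"rx":0,"ry":0,"rz":0,"claw":1},
    {"dx":0,"dy":0,"dz":0,"rx":0,"ry":0,"rz":0,"claw":1},
  ],
  grip_force=40,
)

```text
time_s: 13.5
ee_pos: [0.5534, -0.0298, 0.1135]
eef_rot: [3.14, 0.0, 1.712]
force: [-0.9, 0.7, 5.8]
grip_width: 0.0123
grip_force: 40.0
```

step_arm(
  plan=[
    {"dx":0,"dy":0,"dz":-0.017,"rx":0,"ry":0,"rz":0,"claw":1},
    {"dx":0,"dy":0,"dz":0,"rx":0,"ry":0,"rz":0,"claw":1},
    {"dx":0,"dy":0,"dz":0,"rx":0,"ry":0,"rz":0.08,"claw":1},
    {"dx":0,"dy":0,"dz":0,"rx":0,"ry":0,"rz":0.09,"claw":1},
    {"dx":0,"dy":0,"dz":0,"rx":0,"ry":0,"rz":0.09,"claw":1},
  ],
)

```text
time_s: 14.0
ee_pos: [0.5531, -0.0298, 0.1138]
eef_rot: [-3.141, 0.0, 1.298]
force: [2.8, -0.4, -7.7]
grip_width: 0.0128
grip_force: 40.0
```

step_arm(
  plan=[
    {"dx":0,"dy":0,"dz":0,"rx":0,"ry":0,"rz":0.09,"claw":1},
    {"dx":0,"dy":0,"dz":0,"rx":0,"ry":0,"rz":0.09,"claw":1},
    {"dx":0,"dy":0,"dz":0,"rx":0,"ry":0,"rz":0.09,"claw":1},
    {"dx":0,"dy":0,"dz":0,"rx":0,"ry":0,"rz":0.09,"claw":1},
    {"dx":0,"dy":0,"dz":0,"rx":0,"ry":0,"rz":0.09,"claw":1},
    {"dx":0,"dy":0,"dz":0,"rx":0,"ry":0,"rz":0.09,"claw":1},
    {"dx":0,"dy":0,"dz":0,"rx":0,"ry":0,"rz":0.09,"claw":1},
    {"dx":0,"dy":0,"dz":0,"rx":0,"ry":0,"rz":0.09,"claw":1},
    {"dx":0,"dy":0,"dz":0,"rx":0,"ry":0,"rz":0,"claw":1},
  ],
)

```text
time_s: 14.9
ee_pos: [0.553, -0.0299, 0.1136]
eef_rot: [-3.142, 0.001, 0.17]
force: [4.0, 0.0, -9.5]
grip_width: 0.0126
grip_force: 40.0
```

step_arm(
  plan=[
    {"dx":0,"dy":0,"dz":0.04,"rx":0,"ry":0,"rz":0,"claw":1},
    {"dx":0,"dy":0,"dz":0.04,"rx":0,"ry":0,"rz":0,"claw":1},
    {"dx":0,"dy":0,"dz":0.04,"rx":0,"ry":0,"rz":0,"claw":1},
    {"dx":0,"dy":0,"dz":0,"rx":0,"ry":0,"rz":0,"claw":1},
    {"dx":0,"dy":0,"dz":0,"rx":0,"ry":0,"rz":0,"claw":0.6},
    {"dx":0,"dy":0,"dz":0,"rx":0,"ry":0,"rz":0,"claw":0.6},
    {"dx":0,"dy":0,"dz":0,"rx":0,"ry":0,"rz":0,"claw":0.6},
    {"dx":0,"dy":0,"dz":-0.3,"rx":0,"ry":0,"rz":0,"claw":0.5},
    {"dx":0,"dy":0,"dz":-0.3,"rx":0,"ry":0,"rz":0,"claw":0.5},
    {"dx":0,"dy":0,"dz":-0.3,"rx":0,"ry":0,"rz":0,"claw":0.5},
  ],
)

```text
time_s: 15.9
ee_pos: [0.5529, -0.0298, 0.1935]
eef_rot: [-3.142, 0.0, 0.173]
force: [-0.1, -0.4, 0.4]
grip_width: 0.0469
grip_force: 0.0
```

```bash
python3 - <<'E'
from h import *
o,p=wcam("w6"); X,m=cloud(p)
for n,c in (("handle",(.553,-.03)),("post",(.579,.0727))):
    s=m&(X[...,2]>.085)&(X[...,2]<.13)&(np.hypot(X[...,0]-c[0],X[...,1]-c[1])<.033)&(p["img"].max(-1)<70)
    q=X[s]; print(n,len(q),np.percentile(q[:,2],[50,95]),box(q[:,:2]))
d=box(q[:,:2])[0]-[.5407,.0374]; print(np.degrees(np.arctan2(d[1],d[0])))
r=np.hypot(X[...,0]-.5407,X[...,1]-.0374)
s=m&(X[...,2]>.058)&(X[...,2]<.07)&(r<.053)
k,l,st,ce=cv2.connectedComponentsWithStats(s.astype(np.uint8))
for j in range(1,k):
    if st[j,4]>20: print(st[j],X[l==j].mean(0))
# handpiece from fixed top picture
s=m&(X[...,2]>.006)&(X[...,2]<.03)&(abs(X[...,0]-.51)<.09)&(abs(X[...,1]+.29)<.1)
q=X[s]; print("hp",len(q), box(q[:,:2]) if len(q)>20 else 0)
E
```

```text
15.9 [ 0.55293213 -0.02979028  0.19349261] [-3.14156723e+00  1.17355868e-04  1.72625823e-01]
handle 1057 [0.10881174 0.11014219] (array([ 0.55413418, -0.03012321]), array([0.05737322, 0.01208406]), 9.721208572387695)
post 384 [0.10042131 0.10222916] (array([0.57997402, 0.07194975]), array([0.01339253, 0.01440592]), 5.239936351776123)
41.33841055354249
[209 147   7  14  48] [0.57950396 0.06561168 0.06411153]
[231 147  19  14 193] [0.58226456 0.04250716 0.063107  ]
[258 155  17  16 168] [0.57830943 0.01849515 0.06356972]
[208 229  19  12 168] [0.50384395 0.05553783 0.06296203]
[234 235  15  15 149] [0.49996717 0.03156187 0.06310022]
hp 2815 (array([ 0.5289939 , -0.28506484]), array([0.20095352, 0.14793357]), 83.8000717163086)
```

step_arm(
  plan=[
    {"dx":-0.147,"dy":0.417,"dz":0,"rx":0,"ry":0,"rz":0,"claw":0.4},
    {"dx":-0.147,"dy":0.417,"dz":0,"rx":0,"ry":0,"rz":0,"claw":0.4},
    {"dx":-0.147,"dy":0.417,"dz":0,"rx":0,"ry":0,"rz":0,"claw":0.4},
    {"dx":-0.147,"dy":0.417,"dz":0,"rx":0,"ry":0,"rz":0,"claw":0.4},
    {"dx":-0.147,"dy":0.417,"dz":0,"rx":0,"ry":0,"rz":0,"claw":0.4},
    {"dx":-0.147,"dy":0.417,"dz":0,"rx":0,"ry":0,"rz":0,"claw":0.4},
    {"dx":0,"dy":0,"dz":0,"rx":0,"ry":0,"rz":-0.085,"claw":0.4},
    {"dx":0,"dy":0,"dz":0,"rx":0,"ry":0,"rz":-0.085,"claw":0.4},
    {"dx":0,"dy":0,"dz":0,"rx":0,"ry":0,"rz":-0.085,"claw":0.4},
    {"dx":0,"dy":0,"dz":0,"rx":0,"ry":0,"rz":-0.085,"claw":0.4},
  ],
)

```text
time_s: 16.95
ee_pos: [0.509, -0.2915, 0.1921]
eef_rot: [-3.141, -0.0, 0.712]
force: [-0.2, 0.3, -0.1]
grip_width: 0.0562
grip_force: 0.0
```

step_arm(
  plan=[
    {"dx":0,"dy":0,"dz":0,"rx":0,"ry":0,"rz":-0.085,"claw":0.4},
    {"dx":0,"dy":0,"dz":0,"rx":0,"ry":0,"rz":-0.085,"claw":0.4},
    {"dx":0,"dy":0,"dz":0,"rx":0,"ry":0,"rz":-0.085,"claw":0.4},
    {"dx":0,"dy":0,"dz":0,"rx":0,"ry":0,"rz":-0.083,"claw":0.4},
    {"dx":0,"dy":0,"dz":0,"rx":0,"ry":0,"rz":0,"claw":0.4},
    {"dx":0,"dy":0,"dz":0,"rx":0,"ry":0,"rz":0,"claw":0.4},
  ],
)

```text
time_s: 17.55
ee_pos: [0.5091, -0.2914, 0.1922]
eef_rot: [-3.142, 0.0, 1.234]
force: [0.0, -0.7, 0.2]
grip_width: 0.0565
grip_force: 0.0
```

```bash
python3 - <<'E'
from h import *
o,p=wcam("w7"); X,m=cloud(p); im=p["img"].astype(int)
hsv=cv2.cvtColor(p["img"],cv2.COLOR_RGB2HSV)
near=(np.hypot(X[...,0]-.509,X[...,1]+.292)<.1)
b=m&near&(hsv[...,0]>100)&(hsv[...,0]<130)&(hsv[...,1]>110)&(X[...,2]>.008)
ys,xs=np.nonzero(b); print("band",len(xs),xs.mean(),ys.mean(),X[b].mean(0),np.median(X[b],0), w(p,np.median(xs),np.median(ys),.0195))
s=m&near&(X[...,2]>.011)&(X[...,2]<.03); k,l,st,ce=cv2.connectedComponentsWithStats(s.astype(np.uint8))
for j in range(1,k):
    if st[j,4]>200:
        q=X[l==j]; bx=box(q[:,:2]); ev=np.linalg.svd(q[:,:2]-q[:,:2].mean(0),full_matrices=False)[2][0]
        print(st[j],bx,np.degrees(np.arctan2(ev[1],ev[0])),q[:,2].max(),q.mean(0))
E
```

```text
17.55 [ 0.50910371 -0.29143865  0.19220938] [-3.14158306e+00  3.20942254e-05  1.23360655e+00]
band 74 222.3918918918919 306.0 [ 0.49425164 -0.27427003  0.18821423] [ 0.48730365 -0.2647349   0.2957617 ] [ 0.27986735 -0.44369586  0.0195    ]
[ 307  109   21  143 2419] (array([ 0.51231255, -0.28686008]), array([0.14938016, 0.02053024]), 70.29473876953125) -109.87808995202124 0.023661981412867617 [ 0.51074446 -0.29002116  0.01902063]
```

View pics/w7.png

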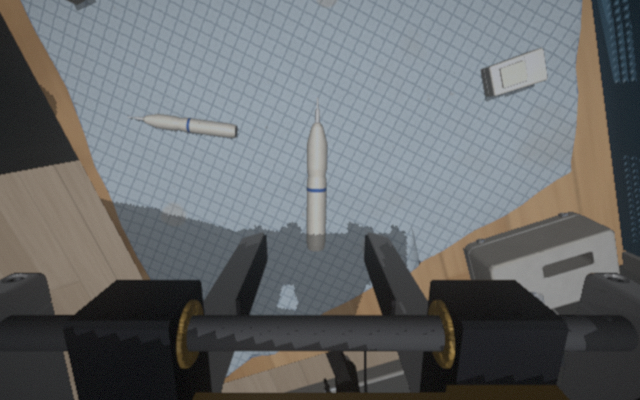

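The larger handpiece lies at column 316 with its band at (316,189) and its nose up (tool +x). The small look-alike is off to the left.

```bash
python3 - <<'E'
from h import *
p=pickle.load(open("w7.pkl","rb")); X,m=cloud(p)
hsv=cv2.cvtColor(p["img"],cv2.COLOR_RGB2HSV)
r=np.zeros((400,640),bool); r[170:210,300:335]=1
b=r&(hsv[...,0]>100)&(hsv[...,0]<130)&(hsv[...,1]>90)&(X[...,2]>.012)
ys,xs=np.nonzero(b); print(len(xs),xs.min(),xs.max(),ys.mean(),X[b].mean(0),w(p,xs.mean(),ys.mean(),.0195))
a=np.radians(70.2); c=np.array([.51231,-.28686]); e=np.array([np.cos(a),np.sin(a)])
for P in (X[b].mean(0)[:2],): 
    B=c+e*((P-c)@e); print("band on axis",B)
tip=w(p,316.5,103,.0105); print(tip,np.linalg.norm(tip[:2]-B))
o=[.5091,-.29144]; y=1.2336; d=B-o; print(d@[np.cos(y),np.sin(y)],d@[np.sin(y),-np.cos(y)])
E
```

```text
46 308 325 189.8913043478261 [ 0.50984093 -0.29227087  0.02028067] [ 0.50978684 -0.29243524  0.0195    ]
band on axis [ 0.51030218 -0.29243693]
[ 0.53862563 -0.21081125  0.0105    ] 0.08640004958095779
-0.0005430565576207935 0.0014643088501021032
```

step_arm(
  plan=[
    {"dx":-0.005,"dy":0.012,"dz":0.4,"rx":0,"ry":0,"rz":0.005,"claw":0.4},
    {"dx":0,"dy":0,"dz":0.4,"rx":0,"ry":0,"rz":0,"claw":0.4},
    {"dx":0,"dy":0,"dz":0.4,"rx":0,"ry":0,"rz":0,"claw":0.4},
    {"dx":0,"dy":0,"dz":0.2,"rx":0,"ry":0,"rz":0,"claw":0.4},
    {"dx":0,"dy":0,"dz":0.1,"rx":0,"ry":0,"rz":0,"claw":0.4},
    {"dx":0,"dy":0,"dz":0,"rx":0,"ry":0,"rz":0,"claw":0.4},
    {"dx":0,"dy":0,"dz":0,"rx":0,"ry":0,"rz":0,"claw":0.4},
  ],
)

```text
time_s: 18.3
ee_pos: [0.5107, -0.2926, 0.0435]
eef_rot: [3.14, 0.0, 1.229]
force: [0.1, -0.4, 0.5]
grip_width: 0.0567
grip_force: 0.0
```

step_arm(
  plan=[
    {"dx":0,"dy":-0.003,"dz":0.15,"rx":0,"ry":0,"rz":0.002,"claw":0.4},
    {"dx":0,"dy":0,"dz":0.085,"rx":0,"ry":0,"rz":0,"claw":0.4},
    {"dx":0,"dy":0,"dz":0,"rx":0,"ry":0,"rz":0,"claw":0.7},
    {"dx":0,"dy":0,"dz":0,"rx":0,"ry":0,"rz":0,"claw":1},
    {"dx":0,"dy":0,"dz":0,"rx":0,"ry":0,"rz":0,"claw":1},
    {"dx":0,"dy":0,"dz":0,"rx":0,"ry":0,"rz":0,"claw":1},
    {"dx":0,"dy":0,"dz":0,"rx":0,"ry":0,"rz":0,"claw":1},
    {"dx":0,"dy":0,"dz":0,"rx":0,"ry":0,"rz":0,"claw":1},
    {"dx":0,"dy":0,"dz":0,"rx":0,"ry":0,"rz":0,"claw":1},
  ],
  grip_force=20,
)

```text
time_s: 19.2
ee_pos: [0.5098, -0.2922, 0.0188]
eef_rot: [3.142, 0.0, 1.226]
force: [0.3, -0.8, 0.5]
grip_width: 0.02
grip_force: 20.0
```

step_arm(
  plan=[
    {"dx":0,"dy":0,"dz":-0.2,"rx":0,"ry":0,"rz":0,"claw":1},
    {"dx":0,"dy":0,"dz":-0.35,"rx":0,"ry":0,"rz":0,"claw":1},
    {"dx":0,"dy":0,"dz":-0.35,"rx":0,"ry":0,"rz":0,"claw":1},
    {"dx":0,"dy":0,"dz":-0.35,"rx":0,"ry":0,"rz":0,"claw":1},
    {"dx":0,"dy":0,"dz":-0.25,"rx":0,"ry":0,"rz":0,"claw":1},
    {"dx":0,"dy":0,"dz":0,"rx":0,"ry":0,"rz":0,"claw":1},
  ],
)

```text
time_s: 19.8
ee_pos: [0.5109, -0.2928, 0.1722]
eef_rot: [3.136, 0.001, 1.226]
force: [-0.3, -1.1, -1.6]
grip_width: 0.0201
grip_force: 20.0
```

step_arm(
  plan=[
    {"dx":0.2,"dy":-0.05,"dz":0,"rx":0,"ry":0,"rz":0,"claw":1},
    {"dx":0.4,"dy":-0.103,"dz":0,"rx":0,"ry":0,"rz":0,"claw":1},
    {"dx":0.4,"dy":-0.103,"dz":0,"rx":0,"ry":0,"rz":0,"claw":1},
    {"dx":0.4,"dy":-0.103,"dz":0,"rx":0,"ry":0,"rz":0,"claw":1},
    {"dx":0.4,"dy":-0.103,"dz":0,"rx":0,"ry":0,"rz":0,"claw":1},
    {"dx":0.4,"dy":-0.103,"dz":0,"rx":0,"ry":0,"rz":0,"claw":1},
    {"dx":0.4,"dy":-0.103,"dz":0,"rx":0,"ry":0,"rz":0,"claw":1},
    {"dx":0.4,"dy":-0.103,"dz":0,"rx":0,"ry":0,"rz":0,"claw":1},
    {"dx":0.2,"dy":-0.051,"dz":0,"rx":0,"ry":0,"rz":0,"claw":1},
    {"dx":0,"dy":0,"dz":0,"rx":0,"ry":0,"rz":-0.06,"claw":1},
  ],
)

```text
time_s: 20.8
ee_pos: [0.5399, 0.0394, 0.1671]
eef_rot: [-3.139, 0.0, 1.324]
force: [-0.9, -0.1, -1.7]
grip_width: 0.0201
grip_force: 20.0
```

step_arm(
  plan=[
    {"dx":0,"dy":0,"dz":0,"rx":0,"ry":0,"rz":-0.085,"claw":1},
    {"dx":0,"dy":0,"dz":0,"rx":0,"ry":0,"rz":-0.085,"claw":1},
    {"dx":0,"dy":0,"dz":0,"rx":0,"ry":0,"rz":-0.085,"claw":1},
    {"dx":0,"dy":0,"dz":0,"rx":0,"ry":0,"rz":-0.085,"claw":1},
    {"dx":0,"dy":0,"dz":0,"rx":0,"ry":0,"rz":-0.085,"claw":1},
    {"dx":0,"dy":0,"dz":0,"rx":0,"ry":0,"rz":-0.085,"claw":1},
    {"dx":0,"dy":0,"dz":0,"rx":0,"ry":0,"rz":-0.085,"claw":1},
    {"dx":0,"dy":0,"dz":0,"rx":0,"ry":0,"rz":-0.085,"claw":1},
    {"dx":0,"dy":0,"dz":0,"rx":0,"ry":0,"rz":-0.085,"claw":1},
    {"dx":0,"dy":0,"dz":0,"rx":0,"ry":0,"rz":-0.085,"claw":1},
  ],
)

```text
time_s: 21.8
ee_pos: [0.5399, 0.0368, 0.1671]
eef_rot: [-3.141, -0.002, 2.661]
force: [-0.5, 0.4, -0.8]
grip_width: 0.0198
grip_force: 20.0
```

step_arm(
  plan=[
    {"dx":0,"dy":0,"dz":0,"rx":0,"ry":0,"rz":-0.085,"claw":1},
    {"dx":0,"dy":0,"dz":0,"rx":0,"ry":0,"rz":-0.085,"claw":1},
    {"dx":0,"dy":0,"dz":0,"rx":0,"ry":0,"rz":-0.03,"claw":1},
    {"dx":0,"dy":0,"dz":0,"rx":0,"ry":0,"rz":0,"claw":1},
    {"dx":0,"dy":0,"dz":0,"rx":0,"ry":0,"rz":0,"claw":1},
  ],
)

```text
time_s: 22.3
ee_pos: [0.5401, 0.0368, 0.1678]
eef_rot: [-3.141, -0.001, 2.968]
force: [-0.7, -0.5, -1.2]
grip_width: 0.0201
grip_force: 20.0
```

```bash
python3 - <<'E'
from h import *
o,p=wcam("w8"); print(o["grip_width"],o["force"]); X,m=cloud(p)
q=X[m&(abs(X[...,2]-.16)<.03)&(np.hypot(X[...,0]-.54,X[...,1]-.037)<.1)]; print(len(q))
E
```

```text
22.3 [0.54012422 0.03675558 0.16775511] [-3.14134944e+00 -1.36989243e-03  2.96825837e+00]
0.0200528238023432 [-0.65705615 -0.5421289  -1.2400248 ]
8881
```

View pics/w8.png

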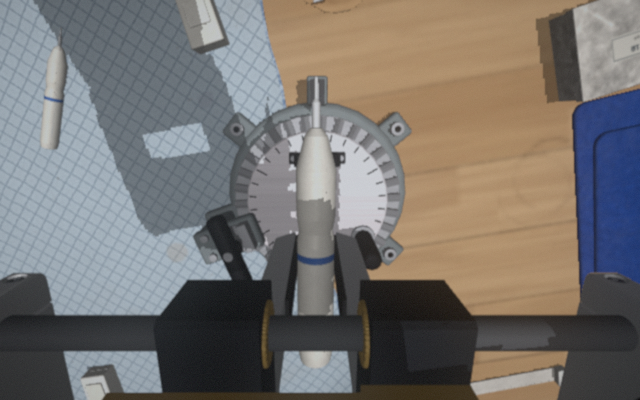

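The held handpiece points its nose at the pointer, with the band at (315,259) between the fingers. Before lowering I'll check pitch, heading and band offset.

```bash
python3 - <<'E'
from h import *
p=pickle.load(open("w8.pkl","rb")); X,m=cloud(p)
o=np.array([.54012,.03676]); y=2.96826; ex=np.array([np.cos(y),np.sin(y)]); ey=np.array([np.sin(y),-np.cos(y)])
D=X[...,:2]-o; a=D@ex; b=D@ey
g=m&(X[...,2]>.145)&(X[...,2]<.185)&(abs(b)<.014)&(a<.05)&(a>-.07)
v,u=np.nonzero(g); print(u.min(),u.max(),v.min(),v.max())
for lo in np.arange(-.07,.05,.015):
    s=g&(a>=lo)&(a<lo+.015)
    if s.sum()>20: print(round(lo+.0075,4),s.sum(),"top",np.percentile(X[s][:,2],97).round(4),"mid",((b[s].min()+b[s].max())/2).round(4))
hsv=cv2.cvtColor(p["img"],cv2.COLOR_RGB2HSV)
B=g&(hsv[...,0]>100)&(hsv[...,0]<130)&(hsv[...,1]>90); print("band",B.sum(),np.median(a[B]),np.median(b[B]))
E
```

```text
287 345 165 368
-0.0625 440 top 0.1708 mid -0.0005
-0.0325 427 top 0.171 mid -0.0002
-0.0175 918 top 0.1712 mid -0.0003
-0.0025 1078 top 0.1826 mid -0.0002
0.0125 1413 top 0.1822 mid -0.0
0.0275 1101 top 0.1713 mid -0.0003
0.0425 1188 top 0.1712 mid -0.0003
band 192 0.000492463535594081 -0.0004932192856810548
```

step_arm(
  plan=[
    {"dx":-0.012,"dy":0.008,"dz":0.1,"rx":0,"ry":0,"rz":-0.002,"claw":1},
    {"dx":0,"dy":0,"dz":0.3,"rx":0,"ry":0,"rz":0,"claw":1},
    {"dx":0,"dy":0,"dz":0.3,"rx":0,"ry":0,"rz":0,"claw":1},
    {"dx":0,"dy":0,"dz":0.1,"rx":0,"ry":0,"rz":0,"claw":1},
    {"dx":0,"dy":0,"dz":0.06,"rx":0,"ry":0,"rz":0,"claw":1},
    {"dx":0,"dy":0,"dz":0.03,"rx":0,"ry":0,"rz":0,"claw":1},
    {"dx":0,"dy":0,"dz":0,"rx":0,"ry":0,"rz":0,"claw":1},
    {"dx":0,"dy":0,"dz":0,"rx":0,"ry":0,"rz":0,"claw":1},
  ],
)

```text
time_s: 23.15
ee_pos: [0.5423, 0.0373, 0.0807]
eef_rot: [3.141, 0.001, 2.973]
force: [1.4, -0.1, -1.7]
grip_width: 0.0203
grip_force: 20.0
```

step_arm(
  plan=[
    {"dx":0,"dy":0,"dz":0.03,"rx":0,"ry":0,"rz":0,"claw":1},
    {"dx":0,"dy":0,"dz":0.015,"rx":0,"ry":0,"rz":0,"claw":1},
    {"dx":0,"dy":0,"dz":0,"rx":0,"ry":0,"rz":0,"claw":1},
    {"dx":0,"dy":0,"dz":0,"rx":0,"ry":0,"rz":0,"claw":1},
  ],
)

```text
time_s: 23.55
ee_pos: [0.5419, 0.0374, 0.0753]
eef_rot: [3.142, 0.0, 2.973]
force: [-0.1, 0.8, -0.8]
grip_width: 0.02
grip_force: 20.0
```

step_arm(
  plan=[
    {"dx":0,"dy":0,"dz":0.012,"rx":0,"ry":0,"rz":0,"claw":1},
    {"dx":0,"dy":0,"dz":0,"rx":0,"ry":0,"rz":0,"claw":1},
  ],
)

```text
time_s: 23.75
ee_pos: [0.5421, 0.0377, 0.0748]
eef_rot: [3.141, 0.001, 2.973]
force: [-1.1, 2.8, 6.4]
grip_width: 0.0201
grip_force: 20.0
```

step_arm(
  plan=[
    {"dx":0,"dy":0,"dz":0,"rx":0,"ry":0,"rz":0,"claw":1},
    {"dx":0,"dy":0,"dz":0,"rx":0,"ry":0,"rz":0,"claw":0.65},
    {"dx":0,"dy":0,"dz":0,"rx":0,"ry":0,"rz":0,"claw":0.65},
    {"dx":0,"dy":0,"dz":0,"rx":0,"ry":0,"rz":0,"claw":0.65},
    {"dx":0,"dy":0,"dz":-0.1,"rx":0,"ry":0,"rz":0,"claw":0.65},
    {"dx":0,"dy":0,"dz":-0.3,"rx":0,"ry":0,"rz":0,"claw":0.65},
    {"dx":0,"dy":0,"dz":-0.4,"rx":0,"ry":0,"rz":0,"claw":0.65},
    {"dx":0,"dy":0,"dz":-0.4,"rx":0,"ry":0,"rz":0,"claw":0.65},
    {"dx":-0.3,"dy":0,"dz":0,"rx":0,"ry":0,"rz":0,"claw":0.65},
    {"dx":0,"dy":0,"dz":0,"rx":0,"ry":0,"rz":0,"claw":0.65},
  ],
)

```text
time_s: 24.75
ee_pos: [0.5733, 0.0318, 0.1958]
eef_rot: [3.141, 0.003, 2.973]
force: [-0.1, 0.4, -1.2]
grip_width: 0.033
grip_force: 0.0
```

```bash
python3 - <<'E'
from h import *
o,p=wcam("w9"); X,m=cloud(p)
y=np.radians(170.4); c=np.array([.5408,.0373]); ex=np.array([np.cos(y),np.sin(y)]); ey=np.array([np.sin(y),-np.cos(y)])
D=X[...,:2]-c; a=D@ex; b=D@ey
g=m&(X[...,2]>.068)&(X[...,2]<.085)&(abs(b)<.02)&(abs(a)<.08)
for lo in np.arange(-.075,.075,.015):
    s=g&(a>=lo)&(a<lo+.015)
    if s.sum()>20: print(round(lo+.0075,4),"top",np.percentile(X[s][:,2],97).round(4),"mid",((b[s].min()+b[s].max())/2).round(4))
hsv=cv2.cvtColor(p["img"],cv2.COLOR_RGB2HSV)
B=g&(hsv[...,0]>100)&(hsv[...,0]<130)&(hsv[...,1]>90); print("band",B.sum(),np.median(a[B]),np.median(b[B]))
s=m&(X[...,2]>.085)&(X[...,2]<.13)&(np.hypot(X[...,0]-.553,X[...,1]+.03)<.033)&(p["img"].max(-1)<70)
q=X[s]; print("handle",len(q),np.percentile(q[:,2],[50]) if len(q) else 0,box(q[:,:2]) if len(q)>9 else 0)
E
```

```text
24.75 [0.57330039 0.03184226 0.19583172] [3.14120505 0.00325905 2.97274821]
-0.0675 top 0.0777 mid 0.0008
-0.0525 top 0.0784 mid 0.0008
-0.0375 top 0.0785 mid 0.0003
-0.0225 top 0.0782 mid 0.0008
-0.0075 top 0.0783 mid 0.0009
0.0075 top 0.0782 mid 0.0009
0.0225 top 0.0782 mid 0.0004
0.0375 top 0.0783 mid 0.0029
0.0525 top 0.0776 mid 0.0004
0.0675 top 0.0739 mid 0.0005
band 57 -0.0007591930964753843 0.00038512922326804994
handle 1226 [0.10863347] (array([ 0.55224785, -0.02962881]), array([0.05804501, 0.01339784]), 10.977580070495605)
```

View pics/w9.png

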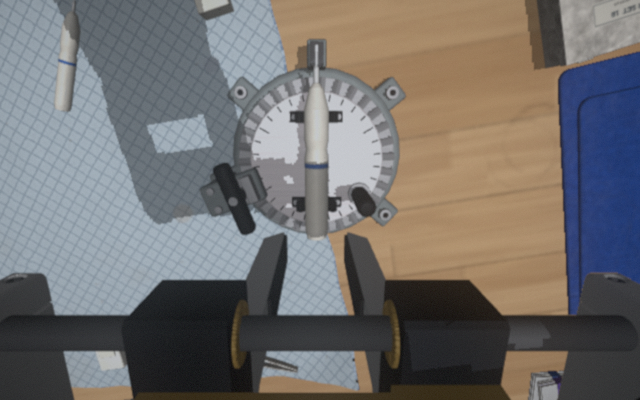

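The handpiece lies level in both rests. Its nose points at the pointer, the band is within 1 mm of midway, the pin is down and the gripper is clear. I'm handing in.

```bash
python3 -c "
from station import hand_in
print(hand_in())"
```

```text
the job is handed in; nothing more can be done
None
```

The job is handed in; no verdict came back. At my last look the table was locked at zero with the pin fully down, and the handpiece lay level in both V-rests, nose to the pointer and band within about 1 mm of midway, at about 25 s of the 72 s allowed.

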